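Latch a sprung board holder at its loading position

ROBOT

A 6-joint arm with a two-finger parallel gripper is mounted at the origin on a cart in front of the work surface, level with it; the furniture and walls round the work are solid. World frame = base frame: x ahead of the robot, y to its left, z up, the work surface at z = 0. Lengths are in m, angles in degrees, forces in N, time in s.
With the tool pointing down it reaches from about 0.375 to 0.9 m from the base axis. Payload 3.1 kg.
Tool frame: the origin (TCP) lies at the very end of the fingers, on their centre line; the grasp point (between the pads) lies 19 mm behind it; z points along the fingers, y is the line along which they close (so a half turn about z gives the same grasp; the last joint's range is limited). The gripper opens to 87 mm and grips with 3 to 60 N. Pads are 19 mm wide; open, the fingers measure 117 mm over their backs; the gripper's body (75 mm by 190 mm) begins 51 mm behind the grasp point.
Start: joints at [-82.133, 30.224, 82.088, -0, 67.689, -10.227], TCP at [0.194, -0.594, 0.223] pointing down, gripper open.
Joint ranges: [-176.69, 176.69], [-43.24, 126.21], [12.49, 139.97], [-82, 262], [0, 151.66], [-163.58, 163.58]. Speed limits (degrees/s): [159.86, 159.86, 180, 180, 180, 180].

INTERFACE

Orientations are given as a 3x3 rotation matrix whose columns are the frame's x, y, z axes.
In Python, from rig import readout, cams, bot gives the robot as it stands.
- The arm moves only by the shell command python3 -m inch 'ROWS'. ROWS is JSON, a list of rows, each a list of 5 numbers: the shift along the world's x, y, z in cm, then the turn about the world's z in degrees, then the finger opening in cm, from 0 to 8.7. In form: [[dx, dy, dz, twist, fingers], ...]. A call has 1 to 10 rows; each row is the pose to reach, as a shift and turn from the pose commanded when the call began; what a row does not reach only later rows make up. A row lasts 1/12 s, in which the tool goes at most 41.7 mm and 7.16 degrees, less where a joint would pass 70% of its speed; a pose out of reach is approached as far as the arm can. A call with a gripper value outside its range is refused whole. The fingers move at their own pace and stop on an object; the grip force is fixed at half the most. Time passes only in rows, so rows that repeat a pose let the fingers close. It gives the time, the measured TCP pose, the force, the opening and the grip force at its end, in the units of the state.
- readout.read_state(): the state, without advancing time (a new reading comes with each control period).
- cams.capture(name): name is "scene" or "top" or "wrist"; returns a dict with "image" (420x560x3 uint8, blue, green, red), "intrinsics" (3x3 intrinsics, pixels), "xyz" and "rotation" of the camera in the world; the wrist camera has in their place "tool_from_camera" (4x4, takes a point from camera to tool coordinates, whose origin is the TCP and whose axes are the flange's). Camera axes: x right, y down, z forward; pixel columns grow to the right and rows downward; lengths in m; the calibration is good to about 2 mm. The wrist camera is an equidistant fisheye: a pixel r from the principal point sees the ray r / f radians off the axis. A picture is of the moment at which its call begins: read the wrist's pose just before it. There is no depth.
- bot.hand_in(): hands the job in; it is judged then, once.
The state is a dict: "time_s": time; "joint_positions": joint angles; "qvel": joint speeds; "tau": joint torques, N m; "position": TCP position; "tcp_rot": TCP orientation; "force": force on the tool from outside, world axes, zero at the start; "moment": the same for the moment, N m; "opening": opening from 0.0 (shut) to 1.0 (fully open); "grasp_force": force on a finger pad.
Only numpy, scipy, OpenCV 4.12 (cv2) and the standard library are available. Lean on these libraries where they do the work, as an engineer would, in place of code of your own. Each camera call takes 0.05 s, during which the arm holds its last target. There are 200 camera calls.

TASK

Get the red board holder ready for loading: with your fingertips push the red push plate all the way back until it stops, gently and without forcing it against the stop, then let go, so that the slide springs back by itself and the stop pin catches it halfway. Do not grip or pick anything up, leave the blue holder's slide alone and do not disturb the loose things around.

Things in the scene. Friction and masses are not known exactly. Their poses are not given: they have to be found in the camera images.
- red_holder: red board holder, a sprung vice fixed to the bench, 202 x 90 mm, yaw within 0.4. Origin on the bench; own x = direction of push, z up. Base plate 20 to 30 mm above the bench on four feet, x -85 to +117 mm. Fixed jaw x -85 to -73 mm, top 46 mm above the bench; end block x +107 to +117 mm, top 48 mm; stop-pin portal x +37 to +53 mm, 36 mm wide, top 73 mm. Red and blue differ in colour only
- red_push (a point): centre of the front face of the red upright push plate; moves with the slide; axes as the holder's (x = push, away from the robot). Plate 88 mm wide, 6 mm thick, 43 to 91 mm above the bench; this point is 70 mm up, at the holder's x = -52 mm when the slide is at rest. Space in front is free above 46 mm; ribs slope down behind it
- red_slide (a joint): travel of the red slide, m: 0 = sprung forward (rest); 0.060 = fully back at its end stop; 0.030 = halfway, caught by the stop pin. Spring towards 0: 3 N at 0, 9 N at 0.060; damper 40 N per m/s. The pin drops in once the slide passes about 0.032; let go beyond that, it comes back by itself and stops on the pin
- red_pin (a joint): lift of the red holder's sprung stop pin, m: 0 = down, 0.012 = fully up. red round knob 17 mm wide, top 86 mm above the bench when down, at the holder's x = +45 mm, y = 0. A ramp on the slide lifts it about 9 mm in passing and it drops by itself; it need not be touched
- blue_holder: blue board holder, a sprung vice fixed to the bench, 202 x 90 mm, yaw within 0.4. Origin on the bench; own x = direction of push, z up. Base plate 20 to 30 mm above the bench on four feet, x -85 to +117 mm. Fixed jaw x -85 to -73 mm, top 46 mm above the bench; end block x +107 to +117 mm, top 48 mm; stop-pin portal x +37 to +53 mm, 36 mm wide, top 73 mm. Red and blue differ in colour only
- blue_push (a point): centre of the front face of the blue upright push plate; moves with the slide; axes as the holder's (x = push, away from the robot). Plate 88 mm wide, 6 mm thick, 43 to 91 mm above the bench; this point is 70 mm up, at the holder's x = -52 mm when the slide is at rest. Space in front is free above 46 mm; ribs slope down behind it
- blue_slide (a joint): travel of the blue slide, m: 0 = sprung forward (rest); 0.060 = fully back at its end stop; 0.030 = halfway, caught by the stop pin. Spring towards 0: 3 N at 0, 9 N at 0.060; damper 40 N per m/s. The pin drops in once the slide passes about 0.032; let go beyond that, it comes back by itself and stops on the pin
- blue_pin (a joint): lift of the blue holder's sprung stop pin, m: 0 = down, 0.012 = fully up. blue round knob 17 mm wide, top 86 mm above the bench when down, at the holder's x = +45 mm, y = 0. A ramp on the slide lifts it about 9 mm in passing and it drops by itself; it need not be touched
- board: green circuit board lying flat, 48 x 80 x 13 mm, loose; a bystander. Origin under its centre
- module: blue circuit board with black and white connectors, lying flat, 53 x 71 x 17 mm, loose; a bystander. Origin under its centre
- battery: dark blue nine-volt block battery standing upright, 18 x 26 x 49 mm, loose; a bystander. Origin under its centre
- spool: white spool of solder, 58 x 73 x 46 mm, loose; a bystander. Origin under its centre
- toroid: copper-wound ring choke lying flat, 54 x 71 x 18 mm, loose; a bystander. Origin under its centre

How it is judged (in metres and radians):
On the way:
1. the red slide is pushed all the way back (at least 55 of its 60 mm) (value of joint red_slide above 0.055 m), for 0.05 s.
At the end, for the whole second after the job is handed in: The red slide rests halfway, 30 mm (within 3.5 mm) from its forward end, held by its stop pin, which is down (lift under 3 mm); the blue slide is still fully forward (within 4 mm) (value of joint red_slide between 0.0265 and 0.0335 m and velocity of joint red_slide between -0.01 and 0.01 m/s and value of joint red_pin below 0.003 m and value of joint blue_slide below 0.004 m); the robot touches nothing.
It fails at once if the fingers force the red holder with more than 50 N (contact force between the fingers and red_holder above 50 N).
It fails at once if the blue slide is pushed (more than 8 mm) (value of joint blue_slide above 0.008 m).
It fails at once if a loose thing (green board, blue board, battery, spool, ring choke) is shifted or lifted by more than 15 mm (distance of any of board, module, battery, spool, toroid from where it was at the start of the episode above 0.015 m).
It also fails if it takes over 32 s, if anything falls off the work surface, if the arm or the gripper's body presses on something with over 40 N, if the wrist force passes 120 N, or if a joint passes its speed limit or range.

## Working session

There is one attempt and no reset: what is moved stays moved. The work goes in short steps, Python scripts to look and compute and a shell command to move; the robot and the scene stay as the last step left them, time stands still between calls to the robot, and variables do not carry over. Pictures are saved under pics/ and viewed, at most 10 in all, crops included, and the job is handed in when it is done.

```bash
mkdir -p pics; python3 - <<'E'
from rig import readout, cams
import cv2, numpy as np
s=readout.read_state(); print(s['time_s'],s['position'],s['tcp_rot'],s['opening'],s['force'])
for n in ("top","scene"):
    c=cams.capture(n); cv2.imwrite(f"pics/{n}0.png",c["image"]); np.savez(f"{n}0.npz",**c)
    print(n,c["intrinsics"],c["xyz"],c["rotation"])
E
```

```text
0.0 [ 0.19404001 -0.59333766  0.22157087] [[ 9.50534858e-01  3.10617755e-01 -3.05880897e-04]
 [ 3.10617680e-01 -9.50532519e-01  2.14180057e-03]
 [ 3.74531545e-04 -2.13086811e-03 -9.99997660e-01]] 0.9968039050379037 [ 0.50041596  0.5458672  -0.03146075]
top [[425.48673621   0.         284.17415024]
 [  0.         425.48673621 210.70499713]
 [  0.           0.           1.        ]] [0.37862545 0.01232768 1.41634774] [[ 0.02685813 -0.99657255  0.07824188]
 [-0.99961886 -0.02727521 -0.00426668]
 [ 0.00638612 -0.07809746 -0.99692528]]
scene [[485.80622341   0.         276.40536095]
 [  0.         485.80622341 211.96420804]
 [  0.           0.           1.        ]] [-0.49908167  0.4981257   1.02433606] [[-0.45332988 -0.59160987  0.66670067]
 [-0.89133901  0.30307353 -0.33713677]
 [-0.00260589 -0.74709049 -0.66471724]]
```

View pics/top0.png

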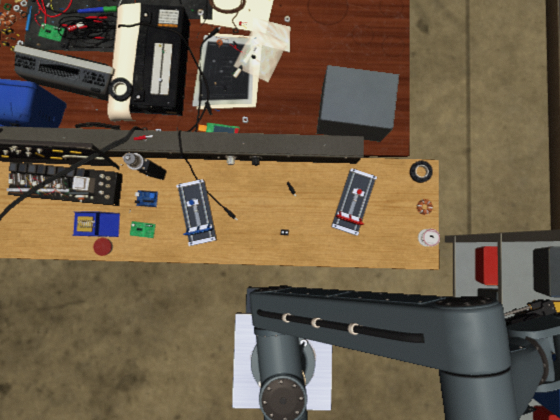

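View pics/scene0.png

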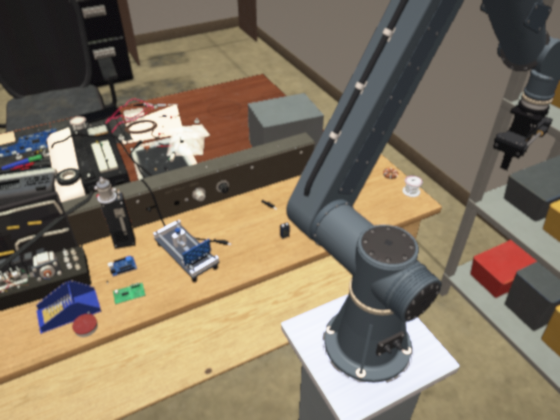

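The top view shows the red holder near (354,203), with its red plate near (349,219) and its knob near (358,190). The blue holder is near (197,212), the battery near (284,232), and the spool and choke on the right near (428,237) and (425,206). In the scene view the arm hides the red holder.

```bash
cat > h.py <<'E'
import numpy as np, cv2
def ray(c,u,v,z):
    K=c["intrinsics"]; d=c["rotation"]@np.linalg.inv(K)@np.array([u,v,1.]); o=c["xyz"]
    return o+d*(z-o[2])/d[2]
E
python3 - <<'E'
import numpy as np, cv2
from h import ray
c=np.load("top0.npz"); im=c["image"]
hsv=cv2.cvtColor(im,cv2.COLOR_BGR2HSV)
m=(((hsv[...,0]<8)|(hsv[...,0]>172))&(hsv[...,1]>150)&(hsv[...,2]>70)).astype(np.uint8)
m[:, :325]=0; m[:,385:]=0; m[:165]=0; m[240:]=0
n,l,st,ce=cv2.connectedComponentsWithStats(m)
for i in range(1,n):
    if st[i,4]<6: continue
    ys,xs=np.where(l==i); r=cv2.minAreaRect(np.c_[xs,ys].astype(np.float32)); print(st[i],ce[i],r)
    print(ray(c,*ce[i],0.088))
for n,p in dict(bat=(284,232),spool=(428,237)).items(): print(n,ray(c,*p,0.045))
w=cv2.resize(im[160:245,320:390],None,fx=7,fy=7,interpolation=cv2.INTER_CUBIC); cv2.imwrite("pics/crop.png",w)
E
```

```text
[357 189   5   5  16] [358.875 191.   ] ((359.0000305175781, 191.00001525878906), (2.8284268379211426, 4.242640495300293), 45.0)
[ 0.55147911 -0.22665245  0.088     ]
[336 214  27  11  83] [349.73493976 219.48192771] ((349.2752380371094, 218.58258056640625), (27.48961639404297, 5.363827228546143), 16.699243545532227)
[ 0.46094942 -0.19920451  0.088     ]
bat [0.41747594 0.00517163 0.045     ]
spool [ 0.41392821 -0.45940234  0.045     ]
```

View pics/crop.png

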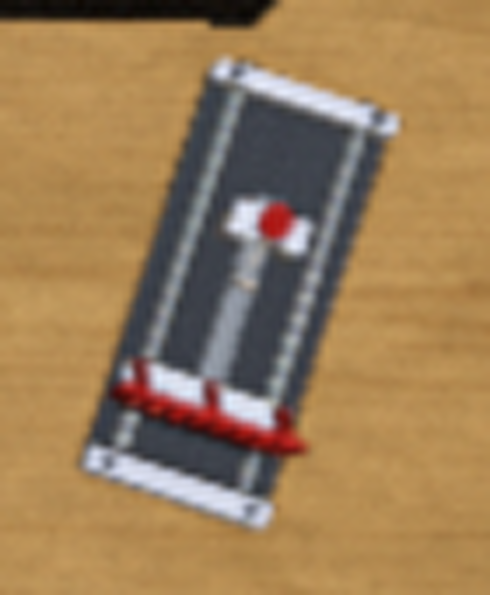

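The crop shows the holder clearly. The plate's top edge runs from crop (122,392) to (303,447), the jaw's front corners are at (82,465) and (268,525), and the end block's back corners are at (222,60) and (398,125). The knob is at (277,222).

```bash
python3 - <<'E'
import numpy as np
from h import ray
c=np.load("top0.npz")
P=lambda u,v,z: ray(c,320+(u-3)/7,160+(v-3)/7,z)[:2]
a,b=P(120,392,.089),P(305,447,.089)
j1,j2=P(82,465,.046),P(268,525,.046)
e1,e2=P(220,60,.048),P(400,125,.048)
k=P(277,222,.086)
print("plate",a,b,(a+b)/2,np.linalg.norm(a-b))
J,E=(j1+j2)/2,(e1+e2)/2
ax=E-J;L=np.linalg.norm(ax);ax/=L
print("len",L,"width",np.linalg.norm(j1-j2),np.linalg.norm(e1-e2),"yaw",np.degrees(np.arctan2(ax[1],ax[0])))
for q in (a-b,j1-j2,e1-e2): print("yaw",np.degrees(np.arctan2(-q[0],q[1])))
o=J+.085*ax; y=np.array([-ax[1],ax[0]])
print("origin",o,"knob local",(k-o)@ax,(k-o)@y,"plate mid local",((a+b)/2-o)@ax,((a+b)/2-o)@y)
print("push face",o-.052*ax)
E
```

```text
plate [ 0.47202992 -0.15809759] [ 0.44967649 -0.24116292] [ 0.46085321 -0.19963026] 0.08602049912434294
len 0.19770572614857818 width 0.08972884168915037 0.0886718752213605 yaw -17.51997565915291
yaw -15.061857623517689
yaw -16.364377864948537
yaw -18.52277117712898
origin [ 0.50930544 -0.21532533] knob local 0.0433995424288813 0.0005467422903574898 plate mid local -0.05092944854528415 0.0003810358822622882
push face [ 0.45971761 -0.19967134]
```

The sizes check out: length 198 mm, width 90 mm, knob at local x 43 mm, plate at −51 mm. The push face is at about (0.460, −0.200) and the yaw is about −17.3°. I'll go to a standoff in front of the plate, staying high, closing the fingers and turning −35°.

```bash
python3 -m inch '[[1,2,0,-2,5],[2.5,5,0,-5,0],[4,8,0,-8,0],[5.5,11,0,-11,0],[7,14,0,-14,0],[8.5,17,0,-17,0],[10,20,0,-20,0],[11.5,22.5,0,-23,0],[12.5,24.5,0,-25,0],[13,25.5,0,-26,0]]'; python3 -m inch '[[1,2,0,-1,0],[2.5,4.5,0,-3,0],[4,7,0,-5,0],[5.5,10,0,-7,0],[7,12,0,-8.5,0],[8,14,0,-9.4,0],[8.8,15.3,0,-9.4,0],[8.8,15.3,0,-9.4,0],[8.8,15.3,0,-9.4,0],[8.8,15.3,0,-9.4,0]]'
python3 - <<'E'
from rig import readout, cams
import cv2, numpy as np
s=readout.read_state(); print(s['time_s'],s['position'],s['tcp_rot'].round(3) if hasattr(s['tcp_rot'],'round') else s['tcp_rot'],s['opening'],s['force'],s['joint_positions'])
c=cams.capture("wrist"); cv2.imwrite("pics/w1.png",c["image"]); np.savez("w1.npz",**c,p=s['position'],R=s['tcp_rot'])
E
```

```text
time_s: 0.93
position: [0.3246, -0.3356, 0.2222]
tcp_rot: [[0.991, -0.137, -0.001], [-0.137, -0.991, 0.003], [-0.001, -0.003, -1.0]]
force: [-0.1, -0.6, 0.0]
opening: 0.324
grasp_force: 0.0
time_s: 1.77
position: [0.4119, -0.1865, 0.2224]
tcp_rot: [[0.955, -0.297, -0.0], [-0.297, -0.955, -0.0], [-0.0, 0.0, -1.0]]
force: [0.9, 0.7, 0.2]
opening: 0.005
grasp_force: 0.0
1.7667 [ 0.4119104  -0.18646005  0.22243637] [[ 0.955 -0.297 -0.   ]
 [-0.297 -0.955 -0.   ]
 [-0.     0.    -1.   ]] 0.005073195530051934 [0.91960848 0.74456766 0.19301974] [-3.85496476e+01  1.69714542e+01  1.05956971e+02 -2.79384172e-02
  5.70793688e+01  6.87642005e+01]
```

View pics/w1.png

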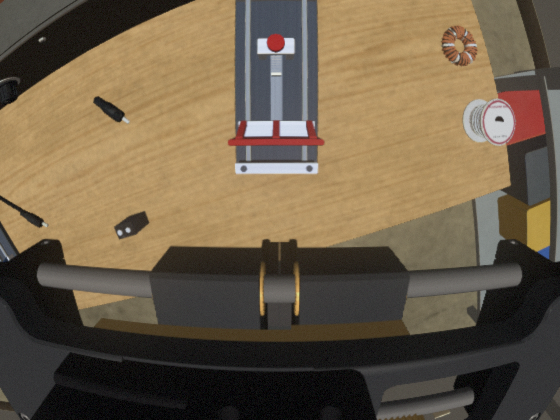

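The wrist view shows the red plate level from about (229,142) to (323,142), so the yaw matches. The knob is at (276,43) and the fingertips are centred near column 280. I'll measure the plate from here.

```bash
python3 - <<'E'
import numpy as np, cv2
c=np.load("w1.npz"); T=c["tool_from_camera"]; K=c["intrinsics"]; im=c["image"]
hsv=cv2.cvtColor(im,cv2.COLOR_BGR2HSV)
m=((hsv[...,0]<8)|(hsv[...,0]>172))&(hsv[...,1]>150)&(hsv[...,2]>60)
m[:,:215]=0;m[:,340:]=0;m[180:]=0
def ray(u,v,z):
    x,y=(u-K[0,2])/K[0,0],(v-K[1,2])/K[1,1]; th=np.hypot(x,y)
    d=np.array([np.sin(th)*x/th,np.sin(th)*y/th,np.cos(th)])
    R=c["R"]; d=R@T[:3,:3]@d; o=R@T[:3,3]+c["p"]
    return (o+d*(z-o[2])/d[2])[:2]
ys,xs=np.where(m); pl=ys>110
print(xs[pl].min(),xs[pl].max(),ys[pl].min(),ys[pl].max())
for u in (235,276,317):
    col=ys[pl&(xs==u)]; print(u,col.min(),col.max())
a,b=ray(xs[pl].min(),141,.091),ray(xs[pl].max(),141,.091)
k=ray(xs[~pl].mean(),ys[~pl].mean(),.086); mid=(a+b)/2
ax=c["R"][:2,0]; rel=lambda q:((q-c["p"][:2])@ax,(q-c["p"][:2])@np.array([-ax[1],ax[0]]))
print("plate",a,b,np.linalg.norm(a-b),"mid",mid,rel(mid),"knob",k,rel(k),"yaw",np.degrees(np.arctan2(-(a-b)[0],(a-b)[1])))
E
```

```text
228 323 121 145
235 137 145
276 121 144
317 139 144
plate [ 0.4768544  -0.15762606] [ 0.45104467 -0.23976633] 0.0860997375239413 mid [ 0.46394953 -0.1986962 ] (np.float64(0.05332373891661919), np.float64(0.003791293140603207)) knob [ 0.55130396 -0.2259492 ] (np.float64(0.14483067641253056), np.float64(0.0037460736116758345)) yaw -17.443515494209844
```

```bash
python3 -m inch '[[0,0.2,-1.5,0,0],[0.1,0.4,-4,0,0],[0.1,0.4,-7,0,0],[0.1,0.4,-10,0,0],[0.1,0.4,-12.5,0,0],[0.1,0.4,-14.5,0,0],[0.1,0.4,-15.6,0,0],[0.1,0.4,-16,0,0],[0.1,0.4,-16,0,0],[0.1,0.4,-16,0,0]]'
python3 -m inch '[[0.48,-0.15,0,0,0],[0.95,-0.3,0,0,0],[1.4,-0.45,0,0,0],[1.9,-0.6,0,0,0],[2.4,-0.75,0,0,0],[2.85,-0.9,0,0,0],[2.85,-0.9,0,0,0],[2.85,-0.9,0,0,0]]'
```

```text
time_s: 2.65
position: [0.4132, -0.1829, 0.0628]
tcp_rot: [[0.954, -0.299, 0.0], [-0.299, -0.954, -0.0], [0.0, 0.0, -1.0]]
force: [0.6, 0.1, 0.5]
opening: 0.002
grasp_force: 0.0
time_s: 3.32
position: [0.4419, -0.1911, 0.0625]
tcp_rot: [[0.955, -0.297, 0.0], [-0.297, -0.955, -0.0], [0.0, 0.0, -1.0]]
force: [0.0, -0.3, 1.2]
opening: 0.004
grasp_force: 0.0
```

```bash
python3 -m inch '[[0.3,-0.1,0,0,0],[0.6,-0.2,0,0,0],[0.9,-0.28,0,0,0],[1.2,-0.37,0,0,0],[1.5,-0.47,0,0,0],[1.5,-0.47,0,0,0],[1.5,-0.47,0,0,0]]'
python3 -m inch '[[0.4,-0.12,0,0,0],[0.8,-0.25,0,0,0],[1.2,-0.37,0,0,0],[1.6,-0.5,0,0,0],[2,-0.62,0,0,0],[2.4,-0.75,0,0,0],[2.8,-0.87,0,0,0],[2.8,-0.87,0,0,0],[2.8,-0.87,0,0,0]]'
python3 - <<'E'
from rig import readout, cams
import cv2, numpy as np
s=readout.read_state(); print(s['position'],s['force'])
a=cams.capture("wrist")["image"]; b=cams.capture("top")["image"][150:250,310:400]
cv2.imwrite("pics/w2.png",np.hstack([a[:, 60:460],cv2.resize(b,(378,420),interpolation=cv2.INTER_CUBIC)]))
E
```

```text
time_s: 3.9
position: [0.4551, -0.1948, 0.0622]
tcp_rot: [[0.955, -0.297, -0.004], [-0.297, -0.955, 0.002], [-0.004, -0.001, -1.0]]
force: [-5.2, 0.8, 0.7]
opening: 0.005
grasp_force: 2.3
time_s: 4.65
position: [0.4824, -0.2031, 0.0621]
tcp_rot: [[0.955, -0.297, -0.005], [-0.297, -0.955, 0.003], [-0.006, -0.001, -1.0]]
force: [-5.7, 1.7, 1.3]
opening: 0.004
grasp_force: 3.0
[ 0.48241538 -0.20311174  0.06208709] [-5.72867539  1.68216769  1.34096412]
```

View pics/w2.png

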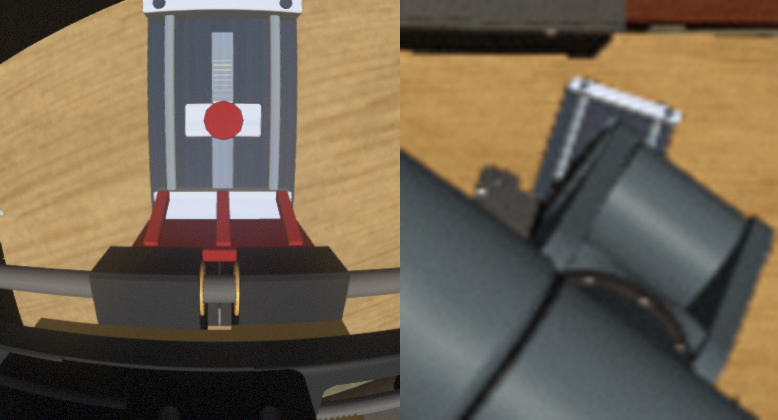

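The fingers touch the plate at its centre, square on, with about 6 N, which matches the spring. By geometry the slide is near 33 mm. I'll continue slowly, with smaller steps near the stop.

```bash
python3 -m inch '[[0.35,-0.11,0,0,0],[0.7,-0.22,0,0,0],[1.05,-0.33,0,0,0],[1.4,-0.44,0,0,0],[1.7,-0.53,0,0,0],[1.7,-0.53,0,0,0],[1.7,-0.53,0,0,0]]'
python3 -m inch '[[0.15,-0.05,0,0,0],[0.3,-0.09,0,0,0],[0.3,-0.09,0,0,0]]'
```

```text
time_s: 5.33
position: [0.4985, -0.208, 0.062]
tcp_rot: [[0.955, -0.297, -0.007], [-0.297, -0.955, 0.004], [-0.008, -0.002, -1.0]]
force: [-7.7, 0.6, 3.6]
opening: 0.005
grasp_force: 3.8
time_s: 5.58
position: [0.5011, -0.2088, 0.062]
tcp_rot: [[0.955, -0.297, -0.008], [-0.297, -0.955, 0.004], [-0.009, -0.002, -1.0]]
force: [-9.5, 0.4, 4.7]
opening: 0.007
grasp_force: 4.2
```

```bash
python3 -m inch '[[0.1,-0.03,0,0,0],[0.2,-0.06,0,0,0],[0.2,-0.06,0,0,0]]'; python3 -m inch '[[0.1,-0.03,0,0,0],[0.2,-0.06,0,0,0],[0.2,-0.06,0,0,0]]'
```

```text
time_s: 5.83
position: [0.5029, -0.2093, 0.0621]
tcp_rot: [[0.955, -0.297, -0.008], [-0.297, -0.955, 0.004], [-0.009, -0.002, -1.0]]
force: [-8.2, 0.5, 5.0]
opening: 0.005
grasp_force: 4.4
time_s: 6.08
position: [0.5048, -0.2099, 0.0621]
tcp_rot: [[0.955, -0.297, -0.008], [-0.297, -0.955, 0.004], [-0.009, -0.002, -1.0]]
force: [-8.5, 1.2, 5.1]
opening: 0.004
grasp_force: 4.5
```

```bash
python3 -m inch '[[0.1,-0.03,0,0,0],[0.15,-0.05,0,0,0],[0.15,-0.05,0,0,0]]'; python3 -m inch '[[0.1,-0.03,0,0,0],[0.15,-0.05,0,0,0],[0.15,-0.05,0,0,0]]'
```

```text
time_s: 6.33
position: [0.5062, -0.2104, 0.0621]
tcp_rot: [[0.955, -0.297, -0.008], [-0.297, -0.955, 0.004], [-0.009, -0.002, -1.0]]
force: [-8.8, 1.2, 5.5]
opening: 0.003
grasp_force: 4.6
time_s: 6.58
position: [0.5076, -0.2108, 0.062]
tcp_rot: [[0.955, -0.297, -0.009], [-0.297, -0.955, 0.004], [-0.01, -0.002, -1.0]]
force: [-9.3, 1.5, 4.7]
opening: 0.006
grasp_force: 4.7
```

```bash
python3 -m inch '[[0.08,-0.025,0,0,0],[0.08,-0.025,0,0,0]]'; python3 -m inch '[[0.08,-0.025,0,0,0],[0.08,-0.025,0,0,0]]'
```

```text
time_s: 6.75
position: [0.5077, -0.2108, 0.0621]
tcp_rot: [[0.955, -0.297, -0.01], [-0.296, -0.955, 0.005], [-0.011, -0.002, -1.0]]
force: [-10.3, 1.3, 6.5]
opening: 0.008
grasp_force: 5.3
time_s: 6.92
position: [0.5077, -0.2108, 0.062]
tcp_rot: [[0.955, -0.296, -0.012], [-0.296, -0.955, 0.006], [-0.013, -0.002, -1.0]]
force: [-12.7, 1.0, 7.9]
opening: 0.006
grasp_force: 6.1
```

The position has stalled while the force climbs to 13 N, so the slide is at its end stop. I'll back off briskly and rise.

```bash
python3 -m inch '[[-2.5,0.78,0,0,0],[-6,1.87,0,0,0],[-9,2.8,0,0,0],[-9.5,2.95,1,0,0],[-9.5,2.95,4,0,0],[-9.5,2.95,8,0,0],[-9.5,2.95,12,0,0],[-9.5,2.95,15,0,0],[-9.5,2.95,16,0,0],[-9.5,2.95,16,0,0]]'
python3 - <<'E'
from rig import readout, cams
import cv2, numpy as np
s=readout.read_state(); c=cams.capture("wrist"); im=c["image"]; cv2.imwrite("pics/w3.png",im)
T=c["tool_from_camera"]; K=c["intrinsics"]; R=np.array(s['tcp_rot']); p=np.array(s['position'])
hsv=cv2.cvtColor(im,cv2.COLOR_BGR2HSV)
m=((hsv[...,0]<8)|(hsv[...,0]>172))&(hsv[...,1]>150)&(hsv[...,2]>60)
m[:,:215]=0;m[:,340:]=0;m[180:]=0
def ray(u,v,z):
    x,y=(u-K[0,2])/K[0,0],(v-K[1,2])/K[1,1]; th=np.hypot(x,y)
    d=R@T[:3,:3]@np.array([np.sin(th)*x/th,np.sin(th)*y/th,np.cos(th)]); o=R@T[:3,3]+p
    return (o+d*(z-o[2])/d[2])[:2]
n,l,st,ce=cv2.connectedComponentsWithStats(m.astype(np.uint8))
ks=[i for i in range(1,n) if st[i,4]>40]
for i in ks: print(st[i],ce[i])
i=max(ks,key=lambda i:st[i,2]); ys,xs=np.where(l==i)
k=[ray(*ce[j],.086) for j in ks if j!=i]
ax=R[:2,0]; f=ray(276,ys.max()-3,.091); print("plate to knob along x",[(q-f)@ax for q in k],"was ~0.0915 at rest")
E
```

```text
time_s: 7.75
position: [0.4215, -0.1859, 0.2264]
tcp_rot: [[0.955, -0.298, 0.01], [-0.297, -0.955, -0.007], [0.011, 0.004, -1.0]]
force: [0.1, -0.7, -0.6]
opening: 0.005
grasp_force: 0.0
[271  47  16  16 207] [278.53623188  54.50724638]
[232 104  95  21 763] [277.89252949 118.58453473]
plate to knob along x [np.float64(0.06304840521864015)] was ~0.0915 at rest
```

View pics/w3.png

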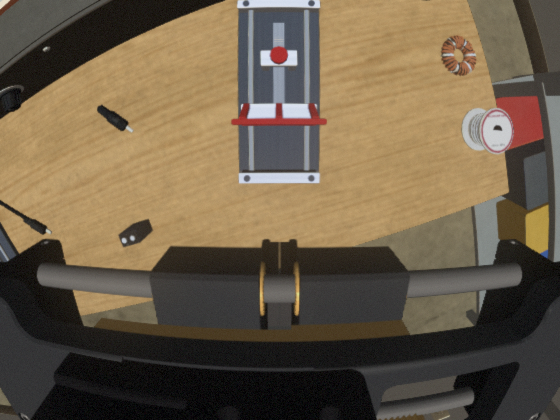

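The plate is now at row 121 and the knob at (278,54). The plate is 63 mm from the knob against 91.5 mm at rest, so the slide is caught about 29 mm back, and the loose things are where they were. I'll let it settle and hand in.

```bash
python3 -m inch '[[0,0,0,0,0],[0,0,0,0,0],[0,0,0,0,0],[0,0,0,0,0],[0,0,0,0,0],[0,0,0,0,0]]'; python3 -c "
from rig import bot
print(bot.hand_in())"
```

```text
time_s: 8.3
position: [0.418, -0.1837, 0.2219]
tcp_rot: [[0.955, -0.298, -0.001], [-0.298, -0.955, 0.001], [-0.001, -0.001, -1.0]]
force: [0.4, 0.5, 1.3]
opening: 0.011
grasp_force: 0.0
the job is handed in; nothing more can be done
None
```

The red slide was pushed back to its end stop (about 15 N at most) and released, springing back to about 29 mm by the camera, which fits the stop pin's halfway catch; the job was handed in at 8.3 s with the arm clear, and the hand-in returned no verdict.

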